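# Refit the pen pot on its carousel studs

### The job

Put the pen pot back on the desk carousel: pick it up, set it over the turntable's centre spigot, and, resting it only lightly on the four studs, turn it until its corner holes find them, then slide it fully home, flush on the turntable. Keep hold of it until it is home, never press hard on the studs (about 15 N is plenty), then let go of it, and leave the glue stick, highlighter and stapler where they are.

Things in the scene. Friction and masses are not known exactly. Their poses are not given: they have to be found in the camera images.
- pot: Pen pot, 0.13 to 0.25 kg: a tube on a square aluminium flange 80 x 80 x 6 mm. Through the flange: a 42 mm centre bore and four 10.5 mm corner holes at x, y = +/-28 mm, so it fits every quarter turn. Origin: centre of the flange's underside, z up, x and y square to its edges. It starts standing on the table.
- pot_rim (a point): Centre of the pot tube's open top, 71 mm above the pot's origin. The tube is black, upright, 50 mm outside and 42 mm inside diameter, open at both ends, from the flange up to here: grip it across its outside.
- base: Carousel foot, fixed: aluminium block 130 x 130 x 15 mm, origin at the centre of its underside, x and y square to its edges. Over it, on a rubber cushion, a round black turntable, 124 mm diameter, with spigot and studs. The turntable stands at ANY angle, not measured and unrelated to the foot's x and y: look at the studs or feel for them. A brake holds it against up to 3 N m.
- base_top (a point): Centre of the turntable's upper face, 33 mm above the table when unloaded, where the pot's origin must come to lie. The cushion lets the whole turntable, with this point, sink about 1 mm per 2.5 N pressed on it, at most 12 mm. Axes as the foot's. The spigot rises from here: 40 mm diameter, straight for 17 mm, then tapering to 30 mm diameter at its top, 24 mm up.
- stud_tips (a point): Point on the turntable's axis at the height of the stud tips, 13 mm above the face; axes as the foot's. Four steel studs, 8 mm diameter, the top 2.5 mm tapering to 4 mm, on a 56 mm square about the axis. Out of line, the flange stands on the tips at this height, centred by the spigot to about 1 mm; within about 3 degrees of a match it can drop over them.
- glue_stick: Bystander: upright white glue stick with a red cap, 28 mm diameter, 88 mm tall. Origin at the centre of its underside.
- highlighter: Bystander: flat yellow and black highlighter lying down, 112 x 27 x 17 mm. Origin at its underside.
- stapler: Bystander: blue and black stapler lying on the table, 130 x 36 x 46 mm. Origin at the centre of its underside.
There are look-alikes about, which are no part of the job. What is shaped like the base but green or orange is not meant.

How it is judged:
By the outcome, as a careful person would: the job done as asked, in the order asked, and still so for the second after the job is handed in, with the robot touching nothing.
It also fails if it takes over 54 s, if anything falls off the work surface, if the arm or the gripper's body presses on something with over 40 N, if the wrist force passes 120 N, or if a joint passes its speed limit or range.

### The arm

A 7-joint arm with a two-finger parallel gripper is mounted at the origin on the work surface. World frame = base frame: x ahead of the robot, y to its left, z up, the work surface at z = 0. Lengths are in m, angles in rad, forces in N, time in s.
With the tool pointing down it reaches from about 0.4 to 0.85 m from the base axis. Payload 10.4 kg.
Tool frame: the origin (TCP) lies at the very end of the fingers, on their centre line; the grasp point (between the pads) lies r.tcp_to_grasp behind it (r.tcp_to_grasp is the distance from the TCP to the grasp point, in m); z points along the fingers, y is the line along which they close (so a half turn about z gives the same grasp; the last joint's range is limited). The gripper opens to 87 mm and grips with 3 to 60 N. Pads are 19 mm wide; open, the fingers measure 117 mm over their backs; the gripper's body (75 mm by 190 mm) begins 51 mm behind the grasp point.
Start: joints at [1.125, 0.332, -0.065, 1.46, 0.022, 1.35, -0.088], TCP at [0.256, -0.57, 0.223] pointing down, gripper open.
Joint ranges: [-2.6, 2.6], [-0.5, 2.12], [-1.47, 1.34], [0.16, 2.42], [-1.27, 4.41], [0.06, 2.06], [-2.6, 2.6]. Speed limits (rad/s): [2.22, 2.22, 2.79, 2.79, 3.14, 3.14, 3.14].

### API

Orientations are given as a unit quaternion [x, y, z, w].
In Python, from bench import monitor, cams, ticket, r gives the robot as it stands.
- The arm moves only by the shell command python3 -m crank 'ROWS' [OPENING] [FORCE]. ROWS is a JSON object whose one key "steps" holds a list of rows, each a list of 2 entries, a list of its own where there are three numbers: the shift along the world's x, y, z in units of 25 mm (1.0 is 25 mm), then the turn, a rotation vector about the world's x, y, z in units of 5 degrees (1.0 is 5 degrees). In form: {"steps": [[[x, y, z], [ax, ay, az]], ...]}. A call has 1 to 10 rows; each row shifts and turns the commanded pose from where the row before left it; what a row does not reach is not made up. A row lasts 1/12 s, in which the tool goes at most 41.7 mm and 7.16 degrees, less where a joint would pass 70% of its speed; a pose out of reach is approached as far as the arm can. A call is refused whole if a number of a shift passes 1 or a number of a turn 1, either way. A call with a gripper value outside its range is refused whole. OPENING is the finger opening in mm, from 0 to 87, set as the call begins (- or left out, the last holds). The fingers move at their own pace and stop on an object; FORCE is the grip in N (left out, the last holds). Time passes only in rows, so rows that do not move let the fingers close. It gives the time, the measured TCP pose, the force, the opening and the grip force at its end, in the units of the state.
- monitor.read_state(): the state, without advancing time (a new reading comes with each control period).
- cams.camera(name): name is "scene" or "top" or "wrist"; returns a dict with "pixels" (400x640x3 uint8, blue, green, red), "z_map" (400x640 float32, m along the optical axis (not along the pixel's ray), 0 where there is no reading), "vfov" (degrees; the focal length in pixels is half the picture's height over the tangent of half this angle, whatever the lens; pixels are square), "cx", "cy" (the principal point, pixels), "k1" (the pictures are not rectified: a ray, as slopes to the right and down, at radius r is drawn at 1 + k1 r^2 times it, then the intrinsics apply), "T" (4x4, takes a point from camera to world coordinates). Camera axes: x right, y up, looking along -z (the intrinsics and any distortion apply to the point x, -y, -z); pixel columns grow to the right and rows downward; lengths in m; the calibration is good to about 2 mm. A picture is of the moment at which its call begins.
- ticket.close_job(): hands the job in; it is judged then, once.
The state is a dict: "time": time; "joint_positions": joint angles; "joint_vel": joint speeds; "joint_torque": joint torques, N m; "ee_pos": TCP position; "eef_rot": TCP orientation; "ft_force": force on the tool from outside, world axes, zero at the start; "torque": the same for the moment, N m; "width": finger opening in m; "grip_force": force on a finger pad.
Only numpy, scipy, OpenCV 4.12 (cv2) and the standard library are available. Lean on these libraries where they do the work, as an engineer would, in place of code of your own. Each camera call takes 0.05 s, during which the arm holds its last target. There are 200 camera calls.

## Working session

There is one attempt and no reset: what is moved stays moved. The work goes in short steps, Python scripts to look and compute and a shell command to move; the robot and the scene stay as the last step left them, time stands still between calls to the robot, and variables do not carry over. Pictures are saved under pics/ and viewed, at most 10 in all, crops included, and the job is handed in when it is done.

```bash
mkdir -p pics; ls; cat > h.py <<'E'
import numpy as np, cv2, pickle
from bench import monitor, cams, ticket, r
def snap(n,f):
    c=cams.camera(n); cv2.imwrite(f'pics/{f}.png',c['pixels']); pickle.dump(c,open(f'pics/{f}.pkl','wb')); return c
def load(f): return pickle.load(open(f'pics/{f}.pkl','rb'))
def ray(c,u,v):
    f=200/np.tan(np.radians(c['vfov'])/2)
    d=np.array([(u-c['cx'])/f,(v-c['cy'])/f]); s=d.copy()
    for _ in range(30): s=d/(1+c['k1']*(s@s))
    return np.array([s[0],-s[1],-1.])
def atz(c,u,v,z):
    T=np.array(c['T']); d=T[:3,:3]@ray(c,u,v); o=T[:3,3]; return o+d*(z-o[2])/d[2]
def dep(c,u,v):
    T=np.array(c['T']); p=ray(c,u,v)*c['z_map'][int(v),int(u)]; return T[:3,:3]@p+T[:3,3]
E
python3 - <<'E'
from h import *
for n in('top','scene'):
    c=snap(n,n+'1'); print(n,c['vfov'],c['cx'],c['cy'],c['k1'],np.round(c['T'],3).tolist())
print(r.tcp_to_grasp); print(monitor.read_state())
E
```

```text
pics
top 56.29820236494155 316.84760746553326 196.41835093864387 -0.0122571096993186 [[0.019, 0.993, -0.12, 0.431], [-1.0, 0.021, 0.014, -0.08], [0.016, 0.12, 0.993, 0.96], [0.0, 0.0, 0.0, 1.0]]
scene 50.293650832395144 319.77412359327684 197.65532266697448 -0.016510869570723567 [[0.75, -0.459, 0.476, 1.012], [0.661, 0.535, -0.525, -0.609], [-0.014, 0.709, 0.705, 0.796], [0.0, 0.0, 0.0, 1.0]]
0.0187
{'time': 0.1, 'joint_positions': array([ 1.12537815,  0.33280016, -0.06470302,  1.46084371,  0.02160263,
        1.34985782, -0.08846946]), 'joint_vel': array([ 9.12296660e-04, -9.72464986e-04,  8.15889467e-05, -9.45605740e-04,
       -1.37608230e-03, -7.62170301e-04,  1.65540976e-03]), 'joint_torque': array([ 1.95471526e-03, -6.24543643e+01,  2.51463050e-02, -3.90720463e+01,
       -6.13281084e-02,  3.66650673e-02,  4.93530388e-05]), 'ee_pos': array([ 0.25632276, -0.56966301,  0.22184531]), 'eef_rot': array([ 9.77730475e-01,  2.09863646e-01, -1.53758880e-04, -5.86965874e-04]), 'ft_force': array([0.28046977, 0.52033664, 0.4820677 ]), 'torque': array([ 0.00548319, -0.01683332,  0.0572588 ]), 'grip_force': 0.0, 'width': 0.08712603828162603}
```

View pics/top1.png

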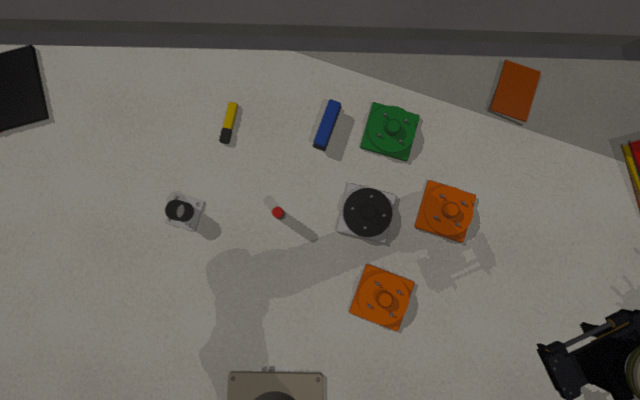

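View pics/scene1.png

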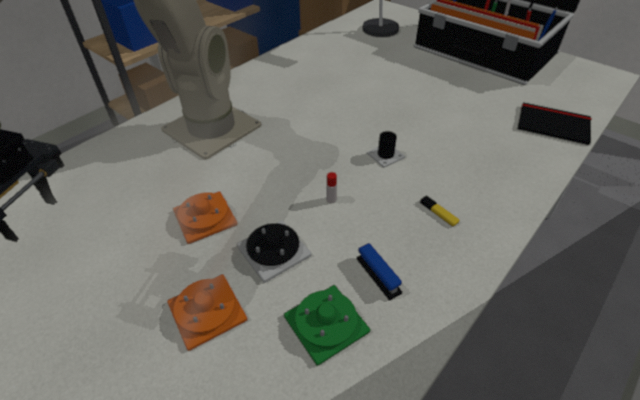

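The top view shows the pot near (180,210), the aluminium base with the black turntable at (367,212), the glue stick at (278,213), the highlighter at (229,122) and the stapler at (327,125). Next I'll enlarge the pot and base.

```bash
python3 - <<'E'
from h import *
c=load('top1'); im=c['pixels']
a=cv2.resize(im[185:240,150:220],None,fx=5.7,fy=5.7,interpolation=cv2.INTER_CUBIC)  # origin 150,185
b=cv2.resize(im[175:250,330:405],None,fx=5.3,fy=5.3,interpolation=cv2.INTER_CUBIC)
b=cv2.convertScaleAbs(b,alpha=2)
H=max(a.shape[0],b.shape[0]); o=np.zeros((H,a.shape[1]+b.shape[1],3),np.uint8)
o[:a.shape[0],:a.shape[1]]=a;o[:b.shape[0],a.shape[1]:]=b;cv2.imwrite('pics/crop1.png',o);print(a.shape,b.shape)
for n,u,v,z in[('rim',180,210,.071),('base',367,212,.033),('glue',278,213,.088)]: print(n,atz(c,u,v,z),dep(c,u,v))
E
```

```text
(314, 399, 3) (398, 398, 3)
rim [0.49944141 0.23216034 0.071     ] [ 0.50521009  0.25859373 -0.00432254]
base [ 0.50702862 -0.21854806  0.033     ] [ 0.5050664  -0.21495306  0.05703781]
glue [ 0.49590002 -0.00211769  0.088     ] [ 0.49564666 -0.00242289  0.09142288]
```

View pics/crop1.png

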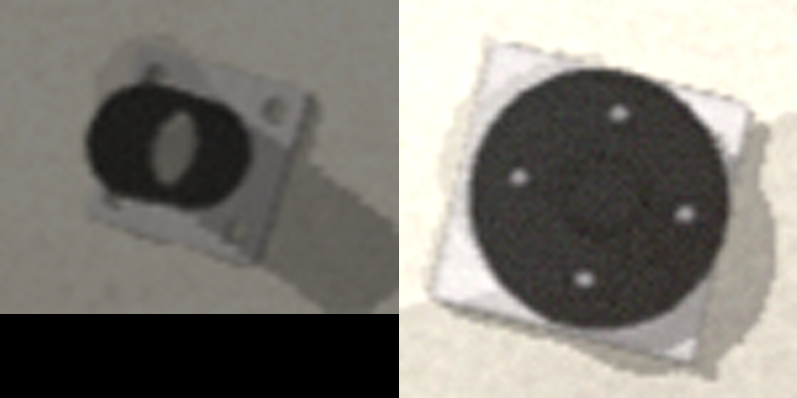

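The crop shows pot flange holes at about (273,110), (157,73), (113,200) and (237,232). The studs are at about (619,113), (519,177), (585,279) and (685,213).

```bash
python3 - <<'E'
from h import *
c=load('top1')
def go(pts,s,x0,u0,v0,z):
    P=np.array([atz(c,(x-x0+.5)/s-.5+u0,(y+.5)/s-.5+v0,z)[:2] for x,y in pts]); print(np.round(P,4).tolist(),'mean',P.mean(0))
    d=P-P.mean(0); a=np.degrees(np.arctan2(d[:,1],d[:,0])); print('ang-45 mod90',(a-45)%90,'radius',np.hypot(*d.T))
go([(273,110),(157,73),(113,200),(237,232)],5.7,0,150,185,.003)
go([(313,98),(262,262)],5.7,0,150,185,.006)
go([(619,113),(519,177),(585,279),(685,213)],5.3,399,330,175,.045)
go([(490,38),(752,105),(695,360),(430,300)],5.3,399,330,175,.015)
# tube rim by depth
z=c['z_map']; P=[]
for v in range(190,235):
    for u in range(155,215):
        if z[v,u]>0:
            p=dep(c,u,v)
            if .062<p[2]<.082:P.append(p)
P=np.array(P);print(len(P),P.mean(0),cv2.minEnclosingCircle(P[:,:2].astype(np.float32)))
P=[]
for v in range(175,250):
    for u in range(330,405):
        if z[v,u]>0:
            p=dep(c,u,v)
            if .05<p[2]<.07:P.append(p)
P=np.array(P);print(len(P),P.mean(0),cv2.minEnclosingCircle(P[:,:2].astype(np.float32)))
from scipy.spatial.transform import Rotation as R
s=monitor.read_state();print(R.from_quat(s['eef_rot']).as_matrix().round(3))
E
```

```text
[[0.5213, 0.2123], [0.5369, 0.2654], [0.4794, 0.2814], [0.4663, 0.2252]] mean [0.50095874 0.24609352]
ang-45 mod90 [76.05631953 73.24367015 76.44421887 76.00164873] radius [0.03941016 0.040816   0.04137533 0.04048674]
[[0.5268, 0.1938], [0.4531, 0.2124]] mean [0.48993501 0.2031262 ]
ang-45 mod90 [30.84658705 30.84658705] radius [0.03800996 0.03800996]
[[0.5461, -0.2268], [0.5152, -0.1803], [0.4685, -0.2112], [0.5, -0.2576]] mean [ 0.50747467 -0.21897787]
ang-45 mod90 [33.56716789 33.71794454 33.71671    34.08431932] radius [0.03944359 0.03945048 0.03969507 0.03934835]
[[0.5851, -0.169], [0.5552, -0.296], [0.4324, -0.2681], [0.4583, -0.1417]] mean [ 0.50775039 -0.21868823]
ang-45 mod90 [77.71760812 76.5168038  78.24869315 77.6782644 ] radius [0.09194291 0.09070785 0.09010872 0.09152317]
139 [0.50028029 0.24319065 0.06926919] ((0.5004499554634094, 0.24280034005641937), 0.02538791112601757)
190 [ 0.50662323 -0.21803506  0.0554555 ] ((0.5062798261642456, -0.21890869736671448), 0.01969737745821476)
[[ 0.912  0.41  -0.001]
 [ 0.41  -0.912  0.001]
 [-0.    -0.001 -1.   ]]
```

```bash
python3 -m crank '{"steps":[[[0.9,0.9,0],[0,0,0.55]],[[0.9,0.9,0],[0,0,0.55]],[[0.9,0.9,0],[0,0,0.55]],[[0.9,0.9,0],[0,0,0.55]],[[0.9,0.9,0],[0,0,0.55]],[[0.9,0.9,0],[0,0,0.55]],[[0.9,0.9,0],[0,0,0.55]],[[0.9,0.9,0],[0,0,0.55]],[[0.9,0.9,0],[0,0,0.55]],[[0.9,0.9,0],[0,0,0.55]]]}' 87
python3 -m crank '{"steps":[[[0,1,0],[0,0,0.55]],[[0,1,0],[0,0,0.55]],[[0,1,0],[0,0,0.55]],[[0,1,0],[0,0,0.55]],[[0,1,0],[0,0,0.55]],[[0,1,0],[0,0,0.55]],[[0,1,0],[0,0,0.55]],[[0,1,0],[0,0,0.55]],[[0,1,0],[0,0,0.55]],[[0,1,0],[0,0,0.55]]]}'
python3 -m crank '{"steps":[[[0,1,0],[0,0,0.7]],[[0,1,0],[0,0,0.7]],[[0,1,0],[0,0,0.7]],[[0,1,0],[0,0,0.7]],[[0,1,0],[0,0,0.7]],[[0,1,0],[0,0,0.7]],[[0,1,0],[0,0,0.7]],[[0,1,0],[0,0,0.7]],[[0,1,0],[0,0,0.7]],[[0,0,0],[0,0,0.7]]]}'
```

```text
time: 0.93
ee_pos: [0.4822, -0.3437, 0.2223]
eef_rot: [0.899, 0.437, -0.0, -0.0]
ft_force: [0.8, -0.1, -0.0]
width: 0.0871
grip_force: 0.0
time: 1.77
ee_pos: [0.4813, -0.0927, 0.2226]
eef_rot: [0.769, 0.639, 0.0, 0.0]
ft_force: [0.1, 0.7, -0.4]
width: 0.0871
grip_force: 0.0
time: 2.6
ee_pos: [0.4802, 0.1367, 0.2229]
eef_rot: [0.538, 0.843, 0.001, -0.0]
ft_force: [-1.0, -0.3, -0.5]
width: 0.0869
grip_force: 0.0
```

```bash
python3 -m crank '{"steps":[[[0.2,1,0],[0,0,0]],[[0.2,1,0],[0,0,0]],[[0.2,1,0],[0,0,0]],[[0.2,0.8,0],[0,0,0]],[[0,0.5,0],[0,0,0]],[[0,0,0],[0,0,0]],[[0,0,0],[0,0,0]]]}'
python3 - <<'E'
from h import *
c=snap('wrist','w1'); print(c['T'].round(3).tolist(),monitor.read_state()['joint_positions'].round(2))
E
```

```text
time: 3.18
ee_pos: [0.5007, 0.2388, 0.2224]
eef_rot: [0.541, 0.841, 0.0, -0.0]
ft_force: [-0.4, -0.3, 0.1]
width: 0.087
grip_force: 0.0
[[0.911, -0.394, -0.121, 0.468], [0.412, 0.871, 0.266, 0.312], [0.001, -0.292, 0.956, 0.385], [0.0, 0.0, 0.0, 1.0]] [ 0.17  0.27 -0.81  1.62  0.2   1.34 -0.25]
```

View pics/w1.png

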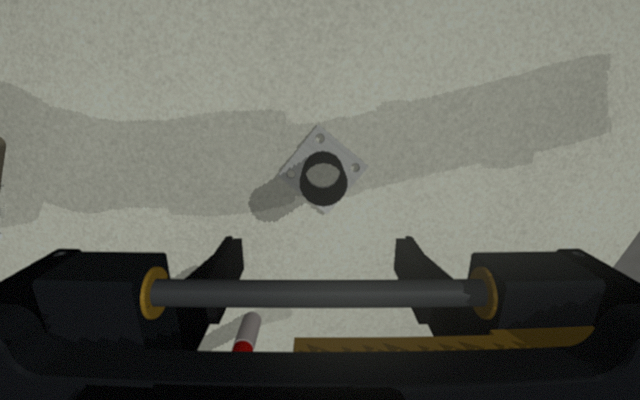

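The wrist view shows the pot between the fingers' lines, with its rim centre near (323.5,178). The flange holes are at about (320,139), (355,168) and (291,173).

```bash
python3 - <<'E'
from h import *
c=load('w1'); z=c['z_map']; P=[]
for v in range(120,230):
    for u in range(240,400):
        if z[v,u]>0:
            p=dep(c,u,v)
            if .064<p[2]<.08:P.append(p)
P=np.array(P,np.float32);print(len(P),P.mean(0),cv2.minEnclosingCircle(P[:,:2].copy()))
print(atz(c,323.5,178.5,.071))
H=np.array([atz(c,u,v,.006)[:2] for u,v in[(320,139),(355,168),(291,173)]]);print(H,(H[1]+H[2])/2)
for d in(H[0]-H[1],H[0]-H[2]):print(np.degrees(np.arctan2(d[1],d[0]))%90,np.hypot(*d))
E
```

```text
616 [0.5040219  0.24562578 0.07031371] ((0.5039448142051697, 0.24557232856750488), 0.024989750236272812)
[0.50235671 0.24965    0.071     ]
[[0.48549477 0.2789258 ]
 [0.53912674 0.26467579]
 [0.47006425 0.22655023]] [0.5045955  0.24561301]
75.12030939663279 0.055492807759653255
73.58434277811868 0.05460128627074862
```

```bash
python3 -m crank '{"steps":[[[0.1,0.27,-0.5],[0,0,0]],[[0,0,-1],[0,0,0]],[[0,0,-1],[0,0,0]],[[0,0,-1],[0,0,0]],[[0,0,-1],[0,0,0]],[[0,0,-1],[0,0,0]],[[0,0,-1],[0,0,0]],[[0,0,-0.8],[0,0,0]],[[0,0,-0.5],[0,0,0]],[[0,0,0],[0,0,0]]]}'
python3 -m crank '{"steps":[[[0,0,0],[0,0,0]],[[0,0,0],[0,0,0]],[[0,0,0],[0,0,0]],[[0,0,0],[0,0,0]],[[0,0,0],[0,0,0]],[[0,0,0],[0,0,0]],[[0,0,0],[0,0,0]],[[0,0,0],[0,0,0]],[[0,0,0],[0,0,0]],[[0,0,0],[0,0,0]]]}' 40 35
```

```text
time: 4.07
ee_pos: [0.5024, 0.2428, 0.0247]
eef_rot: [0.543, 0.84, -0.002, -0.001]
ft_force: [0.1, -0.3, 1.2]
width: 0.0871
grip_force: 0.0
time: 4.9
ee_pos: [0.5042, 0.2443, 0.0279]
eef_rot: [0.543, 0.84, 0.0, 0.0]
ft_force: [-2.2, -2.1, 5.5]
width: 0.0501
grip_force: 35.0
```

```bash
python3 -m crank '{"steps":[[[0,0,0.4],[0,0,0]],[[0,0,0.8],[0,0,0]],[[0,0,1],[0,0,0]],[[0,0,1],[0,0,0]],[[0,0,1],[0,0,0]],[[0,0,1],[0,0,0]],[[0,0,1],[0,0,0]],[[0,0,0.8],[0,0,0]],[[0,-0.4,0],[0,0,-0.3]],[[0,-0.8,0],[0,0,-0.5]]]}'
python3 -m crank '{"steps":[[[0,-1,0],[0,0,-0.5]],[[0,-1,0],[0,0,-0.5]],[[0,-1,0],[0,0,-0.5]],[[0,-1,0],[0,0,-0.5]],[[0,-1,0],[0,0,-0.5]],[[0,-1,0],[0,0,-0.5]],[[0,-1,0],[0,0,-0.5]],[[0,-1,0],[0,0,-0.5]],[[0,-1,0],[0,0,-0.5]],[[0,-1,0],[0,0,-0.5]]]}'
python3 -m crank '{"steps":[[[0,-1,0],[0,0,-0.5]],[[0,-1,0],[0,0,-0.5]],[[0,-1,0],[0,0,-0.5]],[[0,-1,0],[0,0,-0.5]],[[0,-1,0],[0,0,-0.5]],[[0,-1,0],[0,0,0]],[[0.1,-0.8,0],[0,0,0]],[[0,-0.4,0],[0,0,0]],[[0,0,0],[0,0,0]],[[0,0,0],[0,0,0]]]}'
python3 - <<'E'
from h import *
c=snap('wrist','w2');snap('top','top2');snap('scene','scene2')
print(monitor.read_state()['joint_positions'].round(2),monitor.read_state()['ft_force'])
E
```

```text
time: 5.73
ee_pos: [0.5036, 0.2165, 0.2039]
eef_rot: [0.571, 0.821, 0.001, 0.0]
ft_force: [0.0, -0.1, -1.2]
width: 0.0499
grip_force: 35.0
time: 6.57
ee_pos: [0.5032, -0.0371, 0.2022]
eef_rot: [0.737, 0.676, -0.0, -0.0]
ft_force: [0.3, 0.5, -1.3]
width: 0.0499
grip_force: 35.0
time: 7.4
ee_pos: [0.5065, -0.2154, 0.2023]
eef_rot: [0.806, 0.593, 0.0, -0.0]
ft_force: [-0.0, 1.3, -1.6]
width: 0.0499
grip_force: 35.0
[ 0.7   0.21 -0.44  1.67  0.09  1.28 -0.05] [-0.11299309  0.46174006 -0.86328675]
```

View pics/w2.png

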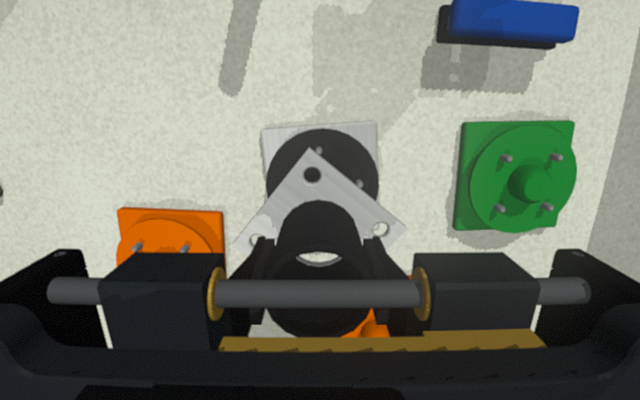

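The wrist view shows the pot over the base, with flange holes at about (312,175), (381,229) and (261,231). Two studs are visible at (319,150) and (360,184). I'll enlarge it.

```bash
python3 - <<'E'
from h import *
im=load('w2')['pixels'][115:265,220:420]
cv2.imwrite('pics/crop2.png',cv2.resize(cv2.convertScaleAbs(im,alpha=1.3),None,fx=4,fy=4,interpolation=cv2.INTER_CUBIC))
E
```

```text
(no output)
```

View pics/crop2.png

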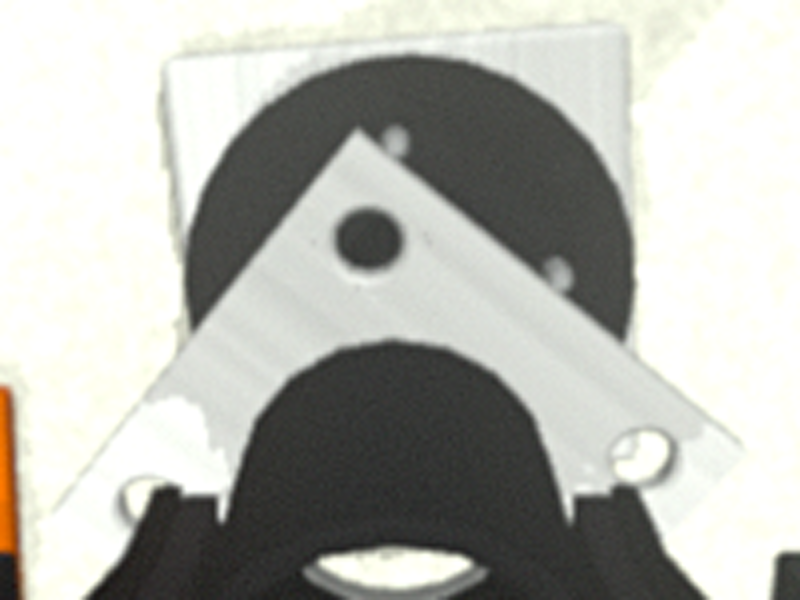

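The crop shows the front hole at (369,239), the right hole at (643,457), the left hole at about (152,505), the flange tip at (360,128), and stud tips at about (397,138) and (559,272).

```bash
python3 - <<'E'
from h import *
c=load('w2'); f=lambda x,y,z: atz(c,(x+.5)/4-.5+220,(y+.5)/4-.5+115,z)[:2]
zt=.2023-.0279+.006
A,B,C=f(369,239,zt),f(643,457,zt),f(152,505,zt)
S1,S2=f(397,138,.0455),f(559,272,.0455)
def an(d):return np.degrees(np.arctan2(d[1],d[0]))%90
for n,a,b in(('hole AB',A,B),('AC',A,C),('stud',S1,S2)):print(n,an(b-a),np.hypot(*(b-a)))
d=B-A; n=np.array([d[1],-d[0]])  # right of d
if n@(C-A)<0:n=-n
n/=np.hypot(*n);u=d/np.hypot(*d)
pc=A+u*.028+n*.028; print('pot centre',pc)
d=S2-S1;u=d/np.hypot(*d);n=np.array([-u[1],u[0]])
for s in(1,-1):print('base',(S1+S2)/2+s*n*.028)
# base block corners z=.015
for x,y in((165,60),(622,25)):print(f(x,y,.015))
s=monitor.read_state();print(s['ee_pos'],'yaw',np.degrees(2*np.arctan2(s['eef_rot'][1],s['eef_rot'][0])))
E
```

```text
hole AB 33.478576424499785 0.05564716237386656
AC 33.649915181942816 0.055796362511090714
stud 33.159252963318814 0.0549506391145453
pot centre [ 0.50814363 -0.21351169]
base [ 0.55796435 -0.18594339]
base [ 0.51108375 -0.21657359]
[ 0.46409353 -0.14257128]
[ 0.58593907 -0.17095286]
[ 0.50677965 -0.2140905   0.20267248] yaw 72.84037043804224
```

```bash
python3 -m crank '{"steps":[[[0.07,-0.16,-0.5],[0,0,0]],[[0,0,-1],[0,0,0]],[[0,0,-1],[0,0,0]],[[0,0,-1],[0,0,0]],[[0,0,-0.7],[0,0,0]],[[0,0,-0.3],[0,0,0]],[[0,0,0],[0,0,0]],[[0,0,0],[0,0,0]]]}'
python3 -m crank '{"steps":[[[0,0,-0.1],[0,0,0]],[[0,0,-0.1],[0,0,0]],[[0,0,-0.1],[0,0,0]],[[0,0,0],[0,0,0]],[[0,0,0],[0,0,0]]]}'
```

```text
time: 8.22
ee_pos: [0.5085, -0.2195, 0.0903]
eef_rot: [0.805, 0.593, 0.0, 0.0]
ft_force: [-0.1, -0.1, -1.0]
width: 0.0499
grip_force: 35.0
time: 8.63
ee_pos: [0.5082, -0.2198, 0.0827]
eef_rot: [0.805, 0.593, 0.0, 0.0]
ft_force: [-0.2, 0.7, -1.9]
width: 0.0502
grip_force: 35.0
```

```bash
python3 -m crank '{"steps":[[[0,0,-0.1],[0,0,0]],[[0,0,-0.1],[0,0,0]],[[0,0,0],[0,0,0]],[[0,0,0],[0,0,0]]]}'
python3 -m crank '{"steps":[[[0,0,-0.1],[0,0,0]],[[0,0,0],[0,0,0]],[[0,0,0],[0,0,0]]]}'
```

```text
time: 8.97
ee_pos: [0.5081, -0.2197, 0.0774]
eef_rot: [0.805, 0.593, -0.0, -0.0]
ft_force: [0.7, -0.5, -1.0]
width: 0.05
grip_force: 35.0
time: 9.22
ee_pos: [0.5082, -0.2197, 0.075]
eef_rot: [0.805, 0.593, -0.0, -0.0]
ft_force: [-0.2, 0.3, -1.2]
width: 0.0503
grip_force: 35.0
```

```bash
python3 -m crank '{"steps":[[[0,0,-0.06],[0,0,0]],[[0,0,0],[0,0,0]],[[0,0,0],[0,0,0]]]}'
python3 -m crank '{"steps":[[[0,0,-0.06],[0,0,0]],[[0,0,0],[0,0,0]],[[0,0,0],[0,0,0]]]}'
python3 -m crank '{"steps":[[[0,0,-0.06],[0,0,0]],[[0,0,0],[0,0,0]],[[0,0,0],[0,0,0]]]}'
```

```text
time: 9.47
ee_pos: [0.5082, -0.2198, 0.0735]
eef_rot: [0.805, 0.593, 0.0, 0.0]
ft_force: [0.8, -0.3, -1.3]
width: 0.05
grip_force: 35.0
time: 9.72
ee_pos: [0.5082, -0.2198, 0.072]
eef_rot: [0.805, 0.593, -0.0, 0.0]
ft_force: [0.8, 0.4, -0.6]
width: 0.0498
grip_force: 35.0
time: 9.97
ee_pos: [0.5082, -0.2198, 0.0705]
eef_rot: [0.805, 0.593, 0.0, 0.0]
ft_force: [-0.6, -0.4, -1.6]
width: 0.0498
grip_force: 35.0
```

```bash
python3 -m crank '{"steps":[[[0,0,-0.08],[0,0,0]],[[0,0,-0.08],[0,0,0]],[[0,0,0],[0,0,0]],[[0,0,0],[0,0,0]]]}'
python3 -m crank '{"steps":[[[0,0,-0.08],[0,0,0]],[[0,0,-0.06],[0,0,0]],[[0,0,0],[0,0,0]],[[0,0,0],[0,0,0]]]}'
```

```text
time: 10.3
ee_pos: [0.5081, -0.2198, 0.0664]
eef_rot: [0.805, 0.593, -0.0, -0.0]
ft_force: [0.8, -1.2, -1.1]
width: 0.05
grip_force: 35.0
time: 10.63
ee_pos: [0.5082, -0.2197, 0.0629]
eef_rot: [0.805, 0.593, -0.0, -0.0]
ft_force: [0.3, -0.8, -1.1]
width: 0.0497
grip_force: 35.0
```

```bash
python3 -m crank '{"steps":[[[0,0,-0.06],[0,0,0]],[[0,0,0],[0,0,0]],[[0,0,0],[0,0,0]]]}'
python3 -m crank '{"steps":[[[0,0,-0.06],[0,0,0]],[[0,0,0],[0,0,0]],[[0,0,0],[0,0,0]]]}'
python3 -m crank '{"steps":[[[0,0,-0.06],[0,0,0]],[[0,0,0],[0,0,0]],[[0,0,0],[0,0,0]]]}'
```

```text
time: 10.88
ee_pos: [0.5082, -0.2197, 0.0615]
eef_rot: [0.805, 0.593, 0.0, -0.0]
ft_force: [0.9, -0.5, -2.1]
width: 0.05
grip_force: 35.0
time: 11.13
ee_pos: [0.5083, -0.2198, 0.0603]
eef_rot: [0.805, 0.593, 0.0, 0.0]
ft_force: [-0.9, -0.1, 2.2]
width: 0.0501
grip_force: 35.0
time: 11.38
ee_pos: [0.5084, -0.2197, 0.0588]
eef_rot: [0.805, 0.593, 0.0, 0.0]
ft_force: [-1.5, 0.9, 5.1]
width: 0.0501
grip_force: 35.0
```

```bash
python3 -m crank '{"steps":[[[0,0,0.05],[0,0,0]],[[0,0,0],[0,0,0]],[[0,0,0],[0,0,0]]]}'
python3 -m crank '{"steps":[[[0,0,0],[0,0,0]],[[0,0,0],[0,0,0]],[[0,0,0],[0,0,0]],[[0,0,0],[0,0,0]],[[0,0,0],[0,0,0]],[[0,0,0],[0,0,0]],[[0,0,0],[0,0,0]]]}' 87
python3 -m crank '{"steps":[[[0,0,0.2],[0,0,0]],[[0,0,0.5],[0,0,0]],[[0,0,1],[0,0,0]],[[0,0,1],[0,0,0]],[[0,0,1],[0,0,0]],[[0,0,1],[0,0,0]],[[0,0,0.5],[0,0,0]],[[0,0,0],[0,0,0]],[[0,0,0],[0,0,0]]]}'
python3 - <<'E'
from h import *
w=snap('wrist','w3')['pixels']; s=snap('scene','scene3')
a=s['pixels'][150:320,170:470]
cv2.imwrite('pics/fin.png',np.vstack([cv2.resize(w[60:260,160:560],(600,300)),cv2.resize(a,(530,300)) if 0 else cv2.resize(a,(600,300))]))
c=load('w3');z=c['z_map'];P=np.array([dep(c,u,v) for v in range(60,260) for u in range(200,460) if z[v,u]>0])
q=np.array([.5082,-.2197])
m=np.hypot(*(P[:,:2]-q).T)
t=P[(m<.03)&(P[:,2]>.06)];print('rim z',np.percentile(t[:,2],[50,80,95]),t[:,:2].mean(0))
fl=P[(m>.03)&(m<.04)&(P[:,2]<.06)];print('flange z',np.percentile(fl[:,2],[20,50,80]))
E
```

```text
time: 11.63
ee_pos: [0.5083, -0.2197, 0.0599]
eef_rot: [0.805, 0.593, 0.0, 0.0]
ft_force: [-0.6, -0.8, 2.6]
width: 0.0498
grip_force: 35.0
time: 12.22
ee_pos: [0.5082, -0.2197, 0.0598]
eef_rot: [0.805, 0.593, 0.0, -0.0]
ft_force: [-0.3, -0.7, 0.9]
width: 0.0846
grip_force: 0.0
time: 12.97
ee_pos: [0.5084, -0.2198, 0.1904]
eef_rot: [0.805, 0.593, 0.0, 0.001]
ft_force: [-0.6, 0.3, -0.8]
width: 0.0869
grip_force: 0.0
rim z [0.09527021 0.10401779 0.1048366 ] [ 0.50931506 -0.21970807]
flange z [0.03811396 0.03876145 0.03940371]
```

View pics/fin.png

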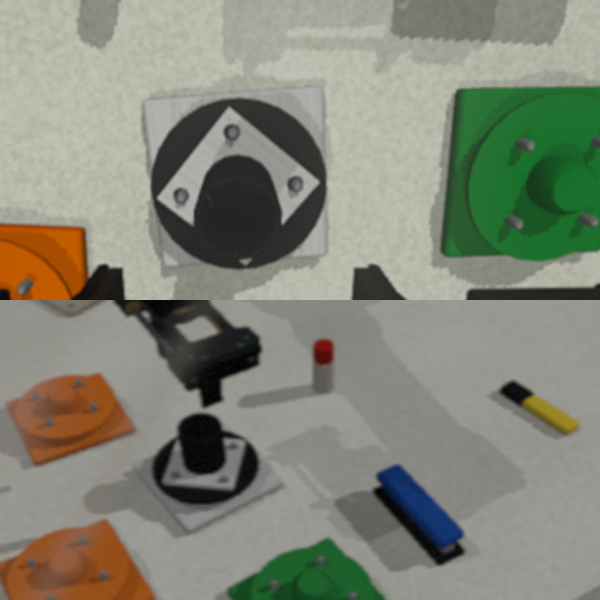

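The pot is home: studs show in its holes, the flange top is at 0.0388 m (home is about 0.039 m), and the gripper is clear.

```bash
python3 -c "
from bench import ticket
print(ticket.close_job())"
```

```text
the job is handed in; nothing more can be done
None
```

The pen pot is fully home and flush on the turntable and released, and the job is handed in; it was turned into line in the air using the camera images, so it slid straight over the studs without needing to be turned on them, pressed with only about 5 N at the bottom, and the bystanders were not touched.

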